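# Close up the takeaway cutlery

## Task

Close up the cutlery on the takeaway counter: with the fingertips, push the wider drawer fully home and fold the lid of the white cutlery box down until it lies shut, gently, without slamming it. Leave the narrower drawer standing open just as it is, and keep the fingers clean: push on outer faces only, never touching the inside of a drawer, box or lid or pinching their walls. Nothing is picked up, and the tubs, cup and bottle stay where they stand.

Things in the scene. Friction and masses are not known exactly. Their poses are not given: they have to be found in the camera images.
- wide_drawer (a joint): opening of the wide drawer in m: 0 = fully home (its front lies against the unit), 0.100 = stop when pulled out. Stands open 0.050 to 0.085 at the start. It runs level along the unit's x axis, with about 1.5 N of friction and no spring or catch: it stays where it is left. This is the drawer to shut. Its inside (a lining with black spoons, and the inner side of its front) is not to be touched.
- wide_face (a point): centre of the outer face of the wide drawer's front, a flat dark-wood panel 190 mm wide, 90 mm high (5 to 95 mm above the counter), 12 mm thick, with a small flush brass plate and no handle. This point is 50 mm above the counter and moves with the drawer. Axes as the unit's: the face looks along its -x, y runs along its width.
- wide_unit: the wider of two dark-wood countertop drawer units, fixed to the counter: 190 mm wide (y), 100 mm high, 158 mm deep. Origin on the counter, mid-width, 30 mm behind (+x of) the drawer's outer face when that is home; the unit's back is at x = 140 mm. Its -x is the front, roughly towards the robot.
- narrow_drawer (a joint): opening of the narrow drawer in m, same sense as the wide one; stands open 0.050 to 0.085 and must be left like that; inside not to be touched
- narrow_face (a point): centre of the outer face of the narrow drawer's front, 115 mm wide, 90 mm high, 50 mm above the counter
- narrow_unit: the narrower dark-wood drawer unit, fixed, 115 mm wide (y), 100 mm high, 158 mm deep; origin as on the wide unit
- lid (a joint): angle of the cutlery box's lid in rad: 0 = shut, lying flat on the rim; 1.57 = upright; up to 1.8. It starts between 1.15 and 1.6. The hinge is stiff (0.17 N m of friction): the lid stays at any angle and takes roughly 2 to 3 N at 100 mm from the hinge.
- lid_hinge (a point): middle of the lid's hinge line, which runs along the box's y at the top of its far wall, 100 mm above the counter. Axes as the box's; does not turn with the lid.
- lid_middle (a point): centre of the lid's outer face (the top when shut, the far side when it stands open), 70 mm from the hinge line and 8 mm above it when shut. Axes turn with the lid: z is the outward normal of the outer face, -x points from the hinge to the free edge. The lid is a flat grey plate 184 mm wide, reaching 144 mm from the hinge line, 8 mm thick in all; its inner face (white lining) is not to be touched.
- cutlery_box: white plastic cutlery box, fixed to the counter: 140 mm deep (x), 180 mm wide (y), 100 mm high without its lid. Origin on the counter below the middle of the hinge line; the box reaches from there to x = -140 mm, its front, roughly towards the robot. Inside lie a lining and black spoons, up to about 75 mm above the counter, not to be touched.
- sauce_tub: loose round black tub with clear lid, 60 mm across, 40 mm high, standing on the rear of the wide unit's top; origin centre of underside
- dip_tub: loose round white tub with clear lid, 48 mm across, 35 mm high, standing on the rear of the narrow unit's top; origin centre of underside
- soup_tub: loose round black tub, 72 mm across, 50 mm high, standing on the counter in front of the cutlery box; origin centre of underside
- tea_cup: loose white ceramic cup, 72 mm across, 60 mm high, on the robot's left; origin centre of underside
- sauce_bottle: loose brown bottle, 52 mm across, 130 mm high, on the robot's right; origin centre of underside

How it is judged:
At the end, for the whole second after the job is handed in: The wide drawer is home to within 4 mm and the lid lies shut within 0.04 rad (6 mm at its free edge), at rest; the narrow drawer is within 10 mm of its starting opening, and every loose thing is within 20 mm of where it stood (value of joint wide_drawer below 0.004 m and value of joint lid below 0.04 rad and velocity of joint lid above -0.05 rad/s and value of joint narrow_drawer above 0.035 m and distance of narrow_face from where it was at the start of the episode below 0.01 m and distance of each of sauce_tub, dip_tub, soup_tub, sauce_bottle, tea_cup from where it was at the start of the episode below 0.02 m); the robot touches nothing.
It fails at once if the lid is slammed (falls or swings shut faster than 4 rad/s) (velocity of joint lid below -4 rad/s).
It fails at once if the narrow drawer is moved more than 10 mm (distance of narrow_face from where it was at the start of the episode above 0.01 m).
It fails at once if the robot touches the inside of a drawer, the box or the lid (as in pinching a wall or reaching in) (contact force between any of the fingers, the arm and wide_drawer_c4 above 0.5 N or contact force between any of the fingers, the arm and wide_drawer_c5 above 0.5 N or contact force between any of the fingers, the arm and wide_drawer_c6 above 0.5 N or contact force between any of the fingers, the arm and narrow_drawer_c4 above 0.5 N or contact force between any of the fingers, the arm and narrow_drawer_c5 above 0.5 N or contact force between any of the fingers, the arm and narrow_drawer_c6 above 0.5 N or contact force between any of the fingers, the arm and cutlery_box_c5 above 0.5 N or contact force between any of the fingers, the arm and lid_c1 above 0.5 N).
It fails at once if a tub, cup or bottle is lifted, carried or shoved more than 20 mm (distance of any of sauce_tub, dip_tub, soup_tub, sauce_bottle, tea_cup from where it was at the start of the episode above 0.02 m).
It also fails if it takes over 51 s, if anything falls off the work surface, if the arm or the gripper's body presses on something with over 40 N, if the wrist force passes 120 N, or if a joint passes its speed limit or range.

## Robot

A 7-joint arm with a two-finger parallel gripper is mounted at the origin on the work surface. World frame = base frame: x ahead of the robot, y to its left, z up, the work surface at z = 0. Lengths are in m, angles in rad, forces in N, time in s.
With the tool pointing down it reaches from about 0.425 to 1.025 m from the base axis. Payload 9.4 kg.
Tool frame: the origin (TCP) lies midway between the tips of the shut fingers; the grasp point (between the pads) lies behind it (env.grip_point_offset is the x of the grasp point in the tool frame, in m); x points along the fingers, z is the direction in which the jaws open and shut, and the axes are right-handed (so a half turn about x gives the same grasp; the last joint's range is limited). The gripper opens to 85 mm and grips with 20 to 120 N. Pads are 22 mm wide; open, the fingers measure 114 mm over their backs; the gripper's body (76 mm by 85 mm) begins 54 mm behind the grasp point. The pads swing forward as they close: fully open they stand 13 mm farther back than shut.
Start: joints at [1.267, 0.599, -0.003, 1.599, 0.002, 0.943, -0.08], TCP at [0.163, -0.706, 0.231] pointing down, gripper open.
Joint ranges: [-2.57, 2.57], [-0.35, 1.97], [-1.29, 1.29], [0.11, 2.56], [-1.05, 4.19], [0.11, 1.86], [-2.63, 2.63]. Speed limits (rad/s): [2.22, 2.22, 3.01, 3.01, 3.14, 3.14, 3.14].

## Interface

Orientations are given as a unit quaternion [w, x, y, z].
In Python, from station import env gives the robot as it stands. Calls block until the motion is done:
- env.movep(position, orientation): joint-space move of the TCP to a pose.
- env.move_l(position, frame=None, speed=0.15): straight line of the TCP; frame=None keeps the orientation; speed is the mean speed in m/s.
- env.movej(angles): joint-space move.
- env.set_gripper(opening, grasp_force=None): finger opening in m; grasp_force is the grip in N (None keeps the last); returns when the fingers have stopped.
- env.wait(seconds).
- env.inverse_kinematics(position, orientation): joint angles nearest the present ones, or None.
- env.get_state(): the state.
- env.capture(name): name is "scene" or "top" or "wrist"; returns a dict with "color" (480x640x3 uint8, red, green, blue), "intrinsics" (3x3 intrinsics, pixels), "position" and "rotation" of the camera in the world; the wrist camera has in their place "mount" (4x4, takes a point from camera to tool coordinates, whose origin is the TCP and whose axes are the tool frame's). Camera axes: x right, y down, z forward; pixel columns grow to the right and rows downward; lengths in m; the calibration is good to about 2 mm. A picture is of the moment at which its call begins: read the wrist's pose just before it. There is no depth.
A pose or a line that the arm cannot do raises env.Unreachable and nothing moves.
- env.hand_in(): hands the job in, once; it reports no verdict.
The state is a dict: "time_s": time; "joint_pos": joint angles; "joint_vel": joint speeds; "tau": joint torques, N m; "position": TCP position; "ee_rot": TCP orientation; "wrist_force": force on the tool from outside, world axes, zero at the start; "moment": the same for the moment, N m; "opening": finger opening in m.
Only numpy, scipy, OpenCV 4.12 (cv2) and the standard library are available. Lean on these libraries where they do the work, as an engineer would, in place of code of your own. Each camera call takes 0.05 s, during which the arm holds its last target.

## Working session

There is one attempt and no reset: what is moved stays moved. The work goes in short steps, each a Python script; the robot and the scene stay as the last script left them, time stands still between calls to the robot, and variables do not carry over. Pictures are saved under pics/ and viewed, and the job is handed in when it is done.

```bash
mkdir -p pics; ls; python3 - <<'E'
from station import env
import cv2,numpy as np
for n in ("scene","top","wrist"):
    c=env.capture(n); cv2.imwrite(f"pics/{n}0.png",c["color"][:,:,::-1]); np.savez(f"pics/{n}0.npz",**c)
    print(n,c["intrinsics"].tolist(),c.get("position"),c.get("rotation"))
s=env.get_state();print(s);print(env.grip_point_offset)
E
```

```text
pics
scene [[497.3647297086085, 0.0, 309.8975498763719], [0.0, 497.3647297086085, 242.4133352625931], [0.0, 0.0, 1.0]] [1.30077822 0.57688837 1.03491126] [-0.16589901  0.41444881  0.82321078 -0.35076161]
top [[590.5404888225462, 0.0, 319.4579247072524], [0.0, 590.5404888225462, 234.65083568412584], [0.0, 0.0, 1.0]] [ 0.31196092 -0.02182923  1.807549  ] [ 0.04579142 -0.7032874   0.70797806 -0.04535466]
wrist [[431.12105810467506, 0.0, 319.42713139792966], [0.0, 431.12105810467506, 240.38291426662863], [0.0, 0.0, 1.0]] None None
{'time_s': 0.15, 'joint_pos': array([ 1.26726266,  0.5999503 , -0.00254178,  1.59992641,  0.00180873,
        0.94289518, -0.07979812]), 'joint_vel': array([ 1.63359603e-04, -3.84819839e-03,  1.84723159e-03, -3.87949861e-03,
       -3.36805970e-04, -6.25074445e-05, -5.99734840e-04]), 'tau': array([ 2.91673008e-03, -7.76997328e+01,  1.56648807e+00, -2.58240795e+01,
        1.24602343e-02,  6.77833727e-03,  5.10594430e-05]), 'position': array([ 0.16296129, -0.7060969 ,  0.23061594]), 'ee_rot': array([ 0.55303783,  0.44040712,  0.55373919, -0.43995867]), 'wrist_force': array([ 0.16567602, -0.02961582,  0.24720235]), 'moment': array([ 0.05041853, -0.02620793,  0.00394299]), 'opening': 0.08538294761487354}
-0.0187
```

View pics/scene0.png

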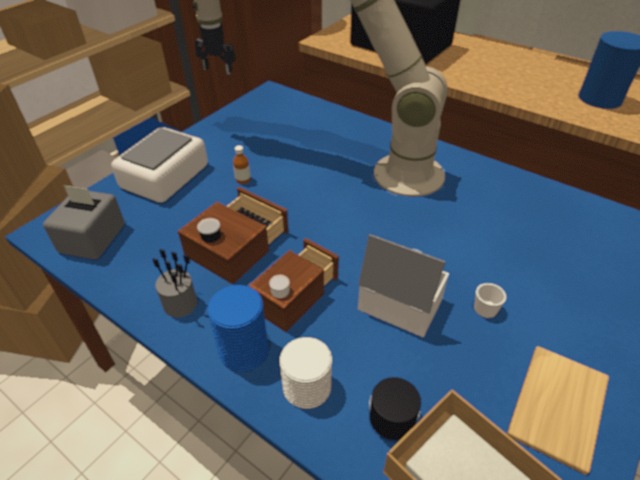

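View pics/top0.png

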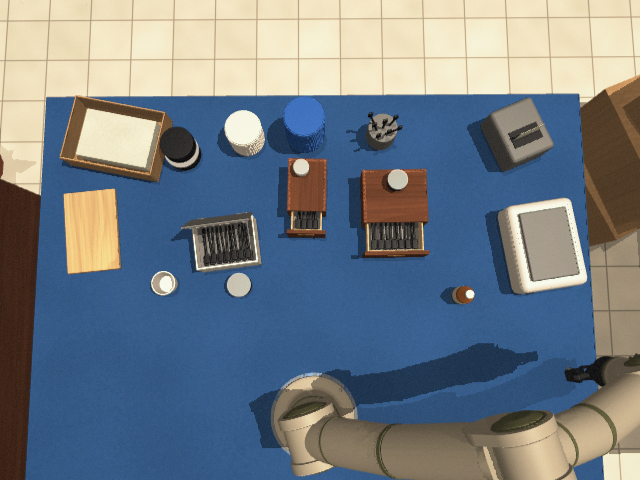

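The top view shows:
- wide unit at about (394,210), its drawer front at about row 252
- narrow unit at about (306,197)
- cutlery box at about (225,243), lid along row 222
- soup tub at (238,285), cup at (163,283), bottle at (462,294)

I'll enlarge this area to read the corners.

```bash
cat > h.py <<'E'
import numpy as np,cv2
from scipy.spatial.transform import Rotation as R
def load(n):
    return dict(np.load(f"pics/{n}.npz"))
def ray(c,u,v):
    Rm=R.from_quat(np.asarray(c["rotation"])[[1,2,3,0]]).as_matrix()
    d=Rm@np.linalg.inv(c["intrinsics"])@np.array([u,v,1.]); return np.asarray(c["position"]),d
def onz(c,u,v,z):
    p,d=ray(c,u,v); return p+d*(z-p[2])/d[2]
def proj(c,P):
    Rm=R.from_quat(np.asarray(c["rotation"])[[1,2,3,0]]).as_matrix()
    q=c["intrinsics"]@(Rm.T@(np.asarray(P)-c["position"])); return q[:2]/q[2]
E
python3 - <<'E'
import cv2
a=cv2.imread("pics/top0.png")
cv2.imwrite("pics/top0_a.png",cv2.resize(a[205:300,170:270],None,fx=6,fy=6,interpolation=cv2.INTER_CUBIC))
cv2.imwrite("pics/top0_b.png",cv2.resize(a[150:265,280:435],None,fx=5,fy=5,interpolation=cv2.INTER_CUBIC))
b=cv2.imread("pics/scene0.png")
cv2.imwrite("pics/scene0_a.png",cv2.resize(b[225:340,345:515],None,fx=4.6,fy=4.6,interpolation=cv2.INTER_CUBIC))
E
```

```text
(no output)
```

View pics/top0_a.png

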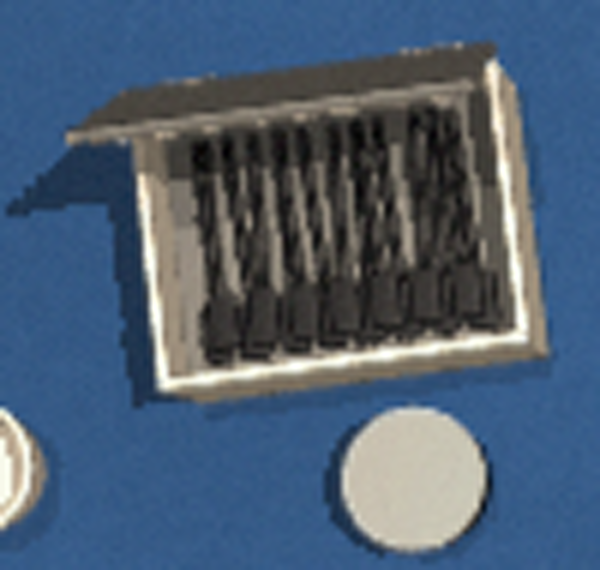

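View pics/top0_b.png

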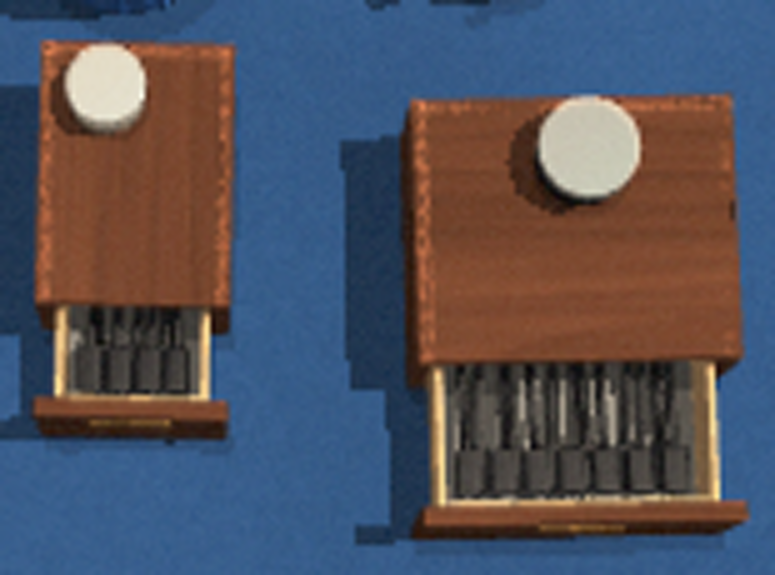

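View pics/scene0_a.png

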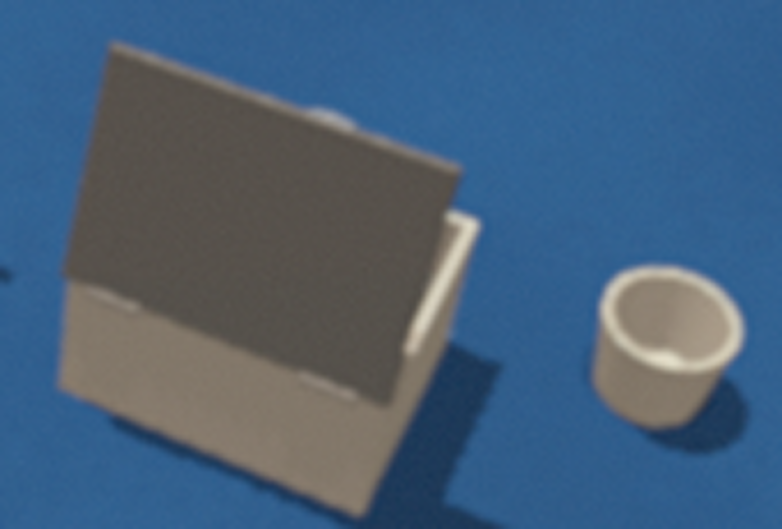

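Top: box front rim corners at (197,269.7) and (257.5,261.7). Scene: lid free corners at (369.3,234.1) and (445.4,260.9), hinge-side corners at (359,285) and (430,313).

```bash
cat > m.py <<'E'
from h import *
T=load("top0");S=load("scene0")
def A(x,y): return 170+x/6-.42,205+y/6-.42
def B(x,y): return 280+x/5-.4,150+y/5-.4
def SA(x,y): return 345+x/4.6-.39,225+y/4.6-.39
def tri(t,s):
    p,d=ray(T,*t);q,e=ray(S,*s)
    k=np.linalg.lstsq(np.c_[d,-e],q-p,rcond=None)[0]
    a=p+d*k[0];b=q+e*k[1]; return (a+b)/2,np.linalg.norm(a-b)
f=lambda v:np.round(v,4)
if __name__=="__main__":
    fl=onz(T,*A(162,388),.1);fr=onz(T,*A(528,340),.1)
    print("box front rim",f(fl),f(fr),np.linalg.norm(fl-fr))
    br=onz(T,*A(493,62),.1);print("back right",f(br))
    print("back bottom from scene",f(onz(S,*SA(60,388),0)),f(onz(S,*SA(358,515),0)))
    print("free +y",tri(A(70,137),SA(462,168)))
    print("free -y",tri(A(490,78),SA(110,42)))
    print("hinge ends scene",f(onz(S,*SA(65,278),.1)),f(onz(S,*SA(390,405),.1)))
    for n,(x,y),z in [("wU fl",(425,362),.1),("wU fr",(742,355),.1),("wU bl",(415,102),.1),("wU br",(730,98),.1),
      ("wD face L",(425,510),.095),("wD face R",(748,505),.095),("wD bl",(415,535),.005),("wD br",(742,530),.005),
      ("nU fl",(38,303),.1),("nU fr",(228,303),.1),("nU bl",(42,43),.1),("nU br",(235,45),.1),("nD L",(36,402),.095),("nD R",(228,403),.095),
      ("sauce",(589,147),.14),("dip",(106,85),.135)]:
        print(n,f(onz(T,*B(x,y),z)))
    print("soup",f(onz(T,*A(413,477),.05)),"cup",f(onz(T,163,283,.06)),"bottle",f(onz(T,470,294,.13)))
E
python3 m.py
```

```text
box front rim [0.4349 0.3348 0.1   ] [0.4569 0.1584 0.1   ] 0.17778284429474606
back right [0.5931 0.1764 0.1   ]
back bottom from scene [0.5912 0.1761 0.    ] [0.5688 0.3527 0.    ]
free +y (array([0.53619908, 0.35017393, 0.2425709 ]), np.float64(0.0039183718013519695))
free -y (array([0.56013086, 0.16564809, 0.24112758]), np.float64(0.009961234773298229))
hinge ends scene [0.5959 0.1764 0.1   ] [0.5701 0.3558 0.1   ]
wU fl [ 0.5699 -0.1537  0.1   ]
wU fr [ 0.5727 -0.3392  0.1   ]
wU bl [ 0.7254 -0.1504  0.1   ]
wU br [ 0.7265 -0.3367  0.1   ]
wD face L [ 0.4834 -0.1527  0.095 ]
wD face R [ 0.4851 -0.3409  0.095 ]
wD bl [ 0.4771 -0.1532  0.005 ]
wD br [ 0.4788 -0.3535  0.005 ]
nU fl [0.6064 0.0726 0.1   ]
nU fr [ 0.6056 -0.0388  0.1   ]
nU bl [0.7627 0.0703 0.1   ]
nU br [ 0.7607 -0.0442  0.1   ]
nD L [0.5485 0.074  0.095 ]
nD R [ 0.5471 -0.0384  0.095 ]
sauce [ 0.6885 -0.2472  0.14  ]
dip [0.7282 0.0313 0.135 ]
soup [0.3936 0.2201 0.05  ] cup [0.3977 0.4415 0.06  ] bottle [ 0.3575 -0.446   0.13  ]
```

Geometry so far:

| Item | Estimate |
|---|---|
| Box yaw | about 7.2° |
| Hinge middle | about (0.581, 0.265) |
| Lid angle | about 1.27 rad |
| Wide drawer face | x about 0.48, y about -0.246, opening about 0.08 |

I'll start with the drawer.

```bash
cat >> h.py <<'E'
def quat(yaw,flip=1):
    x=np.array([0,0,-1.]); z=flip*np.array([-np.sin(yaw),np.cos(yaw),0]); y=np.cross(z,x)
    q=R.from_matrix(np.c_[x,y,z]).as_quat(); return q[[3,0,1,2]]
E
python3 - <<'E'
from station import env
from h import *
y=np.radians(.7)
env.set_gripper(0.0,20)
best=None
for fl in (1,-1):
    for p in ([.43,-.246,.2],[.545,-.246,.055]):
        j=env.inverse_kinematics(p,quat(y,fl)); print(fl,p,None if j is None else np.round(j,2))
    j=env.inverse_kinematics([.43,-.246,.25],quat(y,fl))
    if j is not None and (best is None or abs(j[6])<best[0]): best=(abs(j[6]),fl)
fl=best[1]
env.movep([.43,-.246,.25],quat(y,fl))
env.move_l([.43,-.246,.055],speed=.15)
s=env.get_state();print(s["time_s"],s["position"],s["opening"],s["wrist_force"],fl)
c=env.capture("top");cv2.imwrite("pics/top1.png",c["color"][:,:,::-1])
E
```

```text
1 [0.43, -0.246, 0.2] [ 0.99  0.48 -0.81  2.11  0.51  0.75  1.44]
1 [0.545, -0.246, 0.055] [ 0.73  0.76 -0.61  2.    0.75  0.62  1.19]
-1 [0.43, -0.246, 0.2] [ 0.41  0.37 -0.01  2.15  0.01  0.62 -1.16]
-1 [0.545, -0.246, 0.055] [ 0.31  0.69  0.03  2.02 -0.05  0.43 -1.18]
4.2917 [ 0.43027349 -0.24619015  0.05557035] -5.424145529231147e-05 [-0.43512875  0.30993527  0.44675022] -1
```

View pics/top1.png

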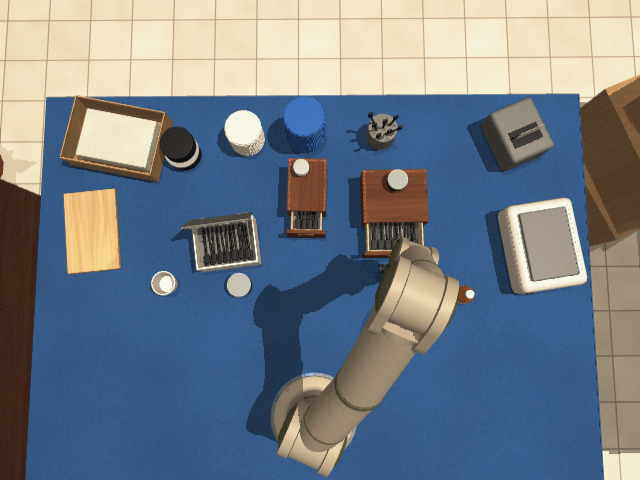

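The tool is in front of the drawer at about (400,265), and nothing has been disturbed. Next I push in steps and watch the wrist force.

```bash
python3 - <<'E'
from station import env
from h import *
y=np.radians(.7);d=np.array([np.cos(y),np.sin(y),0])
p0=np.array([.43,-.246,.055])
def go(k,sp):
    env.move_l(p0+d*k,speed=sp); s=env.get_state(); return s
s=go(.025,.1);print(s["position"],s["wrist_force"])
k=.025
while k<.145:
    k+=.01 if k<.1 else .003
    s=go(k,.05); fx=s["wrist_force"][0]
    print(round(k,3),np.round(s["position"][0],4),np.round(fx,2),round(s["time_s"],2))
    if fx<-9: break
E
```

```text
[ 0.45515658 -0.24559029  0.05518356] [-0.76688314 -0.7293397   0.301522  ]
0.035 0.4653 -0.31 5.09
0.045 0.4757 -0.03 5.44
0.055 0.4858 -0.55 5.79
0.065 0.4957 -0.71 6.14
0.075 0.5057 -0.22 6.49
0.085 0.5157 0.42 6.84
0.095 0.5257 -0.81 7.19
0.105 0.5357 -0.64 7.54
0.108 0.5383 0.27 7.79
0.111 0.5413 -0.74 8.04
0.114 0.5442 -0.42 8.29
0.117 0.5442 -7.33 8.54
0.12 0.544 -15.08 8.79
```

A hard stop appeared at TCP x = 0.544, matching the predicted home position. I'll back off and look.

```bash
python3 - <<'E'
from station import env
from h import *
env.move_l([.47,-.246,.055],speed=.15)
env.move_l([.47,-.246,.36],speed=.25)
yb=np.radians(7.2);X=np.array([np.cos(yb),np.sin(yb),0]);H=np.array([.581,.265,.1])
for fl in (1,-1):
    for p in (H+X*.06+[0,0,.26],H+X*.02+[0,0,.1],H-X*.1+[0,0,.01]):
        j=env.inverse_kinematics(p,quat(yb,fl)); print(fl,None if j is None else np.round(j,2))
fl=-1
env.movep(H+X*.075+[0,0,.26],quat(yb,fl))
s=env.get_state();print(s["time_s"],s["position"],s["joint_pos"])
for n in("top","scene"):
    c=env.capture(n);cv2.imwrite(f"pics/{n}2.png",c["color"][:,:,::-1])
E
```

```text
1 [ 0.12  0.67 -1.1   1.48  0.6   1.36  0.69]
1 [ 0.14  0.79 -1.1   1.75  0.79  1.11  0.47]
1 [ 0.11  0.82 -1.11  2.08  0.97  0.91  0.13]
-1 [-0.3   0.48 -0.28  1.51  0.14  1.18 -2.06]
-1 [-0.32  0.56 -0.28  1.78  0.2   0.83 -2.14]
-1 [-0.3   0.59 -0.42  2.1   0.45  0.54 -2.49]
12.8333 [0.65596635 0.27261069 0.36012857] [-0.3034887   0.49543858 -0.27630979  1.47101207  0.14090331  1.19462749
 -2.04733068]
```

View pics/top2.png

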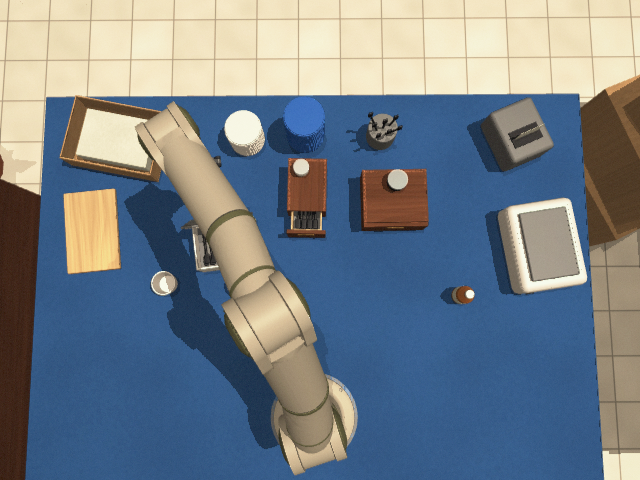

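View pics/scene2.png

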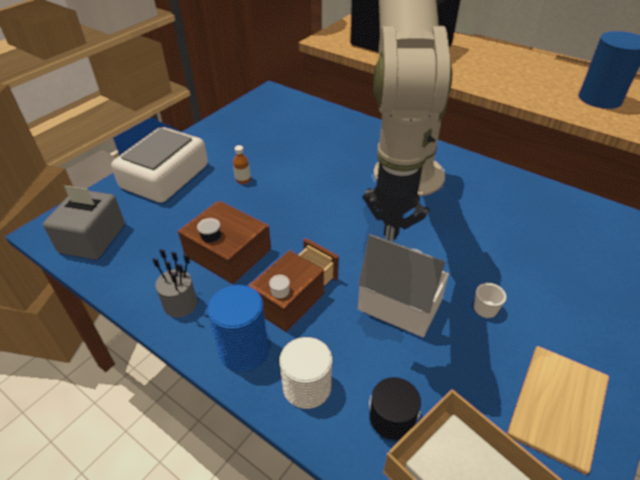

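The wide drawer is shut: its front is flush at about (394,228) in the top view. The narrow drawer is unchanged, and the tool is above and behind the lid. Before descending I'll check the planned arc for joint margins.

```bash
cat > arc.py <<'E'
from h import *
yb=np.radians(7.2);X=np.array([np.cos(yb),np.sin(yb),0]);Z=np.array([0,0,1.]);H=np.array([.581,.265,.1])
def tcp(th,r,gap=0.):
    # contact point of the fingertip's near lower edge on outer face
    t=-np.cos(th)*X+np.sin(th)*Z; n=np.sin(th)*X+np.cos(th)*Z
    c=H+t*r+n*(.008+gap)
    # vertical finger, half depth 11 mm: lower near edge touches
    return c+X*.011*min(1,np.sin(th)*3)
E
python3 - <<'E'
from station import env
from arc import *
c=load("scene0");print(proj(c,env.get_state()["position"]))
for dy in(-20,0,20):
  for fl in (-1,1):
    o=[]
    for th in (1.5,1.2,.8,.4,0):
        j=env.inverse_kinematics(tcp(th,.115),quat(yb+np.radians(dy),fl)); o.append(None if j is None else [round(j[2],2),round(j[5],2),round(j[6],2)])
    print(dy,fl,o)
E
```

```text
[390.41378891 238.63344146]
-20 -1 [[np.float64(-0.2), np.float64(0.83), np.float64(-2.43)], [np.float64(-0.2), np.float64(0.79), np.float64(-2.46)], [np.float64(-0.2), np.float64(0.7), np.float64(-2.5)], [np.float64(-0.19), np.float64(0.59), np.float64(-2.55)], [np.float64(-0.16), np.float64(0.46), np.float64(-2.59)]]
-20 1 [[np.float64(-0.93), np.float64(1.03), np.float64(0.24)], [np.float64(-0.93), np.float64(0.98), np.float64(0.2)], [np.float64(-0.92), np.float64(0.89), np.float64(0.13)], [np.float64(-0.89), np.float64(0.8), np.float64(0.04)], [np.float64(-0.82), np.float64(0.69), np.float64(-0.07)]]
0 -1 [[np.float64(-0.27), np.float64(0.84), np.float64(-2.13)], [np.float64(-0.28), np.float64(0.8), np.float64(-2.16)], [np.float64(-0.28), np.float64(0.71), np.float64(-2.21)], [np.float64(-0.26), np.float64(0.6), np.float64(-2.26)], [np.float64(-0.23), np.float64(0.47), np.float64(-2.32)]]
0 1 [[np.float64(-1.01), np.float64(1.07), np.float64(0.54)], [np.float64(-1.02), np.float64(1.02), np.float64(0.5)], [np.float64(-1.01), np.float64(0.93), np.float64(0.43)], [np.float64(-0.97), np.float64(0.84), np.float64(0.34)], [np.float64(-0.9), np.float64(0.74), np.float64(0.22)]]
20 -1 [[np.float64(-0.35), np.float64(0.85), np.float64(-1.83)], [np.float64(-0.35), np.float64(0.81), np.float64(-1.86)], [np.float64(-0.35), np.float64(0.72), np.float64(-1.91)], [np.float64(-0.33), np.float64(0.61), np.float64(-1.97)], [np.float64(-0.29), np.float64(0.48), np.float64(-2.03)]]
20 1 [[np.float64(-1.1), np.float64(1.12), np.float64(0.83)], [np.float64(-1.1), np.float64(1.06), np.float64(0.79)], [np.float64(-1.1), np.float64(0.99), np.float64(0.71)], [np.float64(-1.1), np.float64(0.93), np.float64(0.6)], [np.float64(-1.11), np.float64(0.89), np.float64(0.45)]]
```

Joint margins are fine. Now the lid.

```bash
python3 - <<'E'
from station import env
from arc import *
p=H+X*.075; p1=tcp(1.5,.115)
env.move_l([p[0],p[1],p1[2]],speed=.15)
env.move_l(p1,speed=.06)
s=env.get_state();print("pre",s["time_s"],s["position"],np.round(s["wrist_force"],2))
th=1.5
while th>-.08:
    th-=.1 if th>.12 else .02
    r=.115
    q=tcp(th,r)
    env.move_l(q,speed=.06); s=env.get_state();F=s["wrist_force"]
    print(round(th,2),round(s["time_s"],2),np.round(s["position"],4),np.round([F@X,F[2]],2))
    if F[2]>12 or abs(F@X)>15: print("stop");break
for n in("top","scene"):
    c=env.capture(n);cv2.imwrite(f"pics/{n}3.png",c["color"][:,:,::-1])
E
```

```text
pre 15.2667 [0.59213513 0.26634502 0.21520422] [ 0.06  0.32 -0.34]
1.4 15.61 [0.5799 0.2649 0.2147] [ 0.25 -0.17]
1.3 15.95 [0.5686 0.2635 0.213 ] [0.13 0.96]
1.2 16.29 [0.5574 0.262  0.21  ] [-0.04  1.02]
1.1 16.63 [0.5466 0.2606 0.206 ] [-0.24 -0.12]
1.0 16.98 [0.5364 0.2593 0.2009] [0.38 0.49]
0.9 17.32 [0.5267 0.2581 0.1948] [ 0.   -0.46]
0.8 17.66 [0.5175 0.2569 0.1878] [0.36 0.32]
0.7 18.0 [0.5092 0.2559 0.1799] [-0.02  0.8 ]
0.6 18.34 [0.5017 0.2549 0.1712] [-0.18  0.22]
0.5 18.68 [0.4951 0.2541 0.1618] [-0.1   0.79]
0.4 19.02 [0.4895 0.2533 0.1517] [0.23 0.26]
0.3 19.38 [0.4836 0.2526 0.1412] [-0.12 -0.35]
0.2 19.74 [0.4768 0.2518 0.1303] [ 0.29 -0.47]
0.1 20.1 [0.471 0.251 0.119] [0.74 0.17]
0.08 20.35 [0.4705 0.251  0.1171] [-0.03  0.95]
0.06 20.6 [0.4695 0.2509 0.1148] [ 0.82 -0.4 ]
0.04 20.85 [0.4684 0.2507 0.1124] [-0.44  1.03]
0.02 21.1 [0.4676 0.2506 0.1101] [ 0.79 -0.17]
-0.0 21.35 [0.4672 0.2507 0.1081] [-0.07  2.05]
-0.02 21.6 [0.4672 0.2508 0.1077] [-1.4  28.25]
stop
```

View pics/scene3.png

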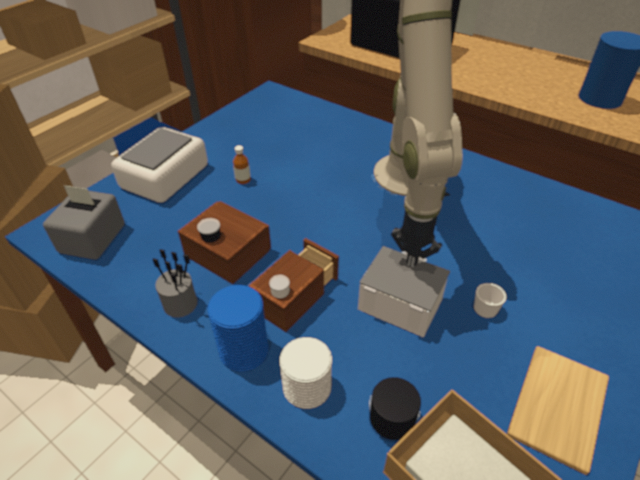

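The lid lies flat at about (405,278), with a hard stop at z = 0.108. I'll retreat straight up and check everything.

```bash
python3 - <<'E'
from station import env
from arc import *
p=env.get_state()["position"]
env.move_l([p[0],p[1],.115],speed=.05)
env.move_l([p[0],p[1],.33],speed=.2)
env.movep([.47,-.05,.4],quat(0,-1))
a=load("top0")["color"]
env.movej([1.267,.599,-.003,1.599,.002,.943,-.08])
env.wait(.5)
for n in("top","scene"):
    c=env.capture(n);cv2.imwrite(f"pics/{n}4.png",c["color"][:,:,::-1])
    if n=="top":
        cv2.imwrite("pics/top4_z.png",cv2.resize(c["color"][150:300,150:480,::-1],None,fx=2.4,fy=2.4))
    c0=load(n+"0")["color"]
    d=np.abs(c["color"].astype(int)-c0).max(2)
    m=cv2.morphologyEx((d>40).astype(np.uint8),cv2.MORPH_OPEN,np.ones((2,2),np.uint8))
    N,_,st,_=cv2.connectedComponentsWithStats(m); print(n,[list(map(int,x)) for x in st[1:] if x[4]>8])
s=env.get_state();print(s["time_s"],s["position"])
E
```

```text
top [[172, 213, 87, 56, 2432], [352, 223, 79, 37, 2148], [192, 232, 4, 9, 23], [194, 244, 3, 7, 20], [195, 253, 3, 7, 19], [196, 262, 5, 9, 27], [241, 263, 5, 2, 10], [248, 262, 5, 2, 10], [225, 265, 6, 2, 12], [218, 266, 5, 2, 10], [191, 269, 2, 6, 12], [203, 268, 5, 2, 10], [531, 352, 8, 10, 63], [518, 354, 5, 2, 10], [581, 363, 13, 4, 39], [565, 369, 24, 15, 158]]
scene [[198, 40, 4, 3, 10], [216, 67, 4, 9, 24], [227, 67, 3, 8, 18], [221, 188, 75, 63, 1727], [361, 235, 90, 79, 4104], [379, 292, 4, 3, 9], [384, 294, 4, 3, 9], [391, 296, 17, 9, 45], [440, 337, 18, 9, 101]]
27.675 [ 0.16350749 -0.70651425  0.23161391]
```

View pics/top4_z.png

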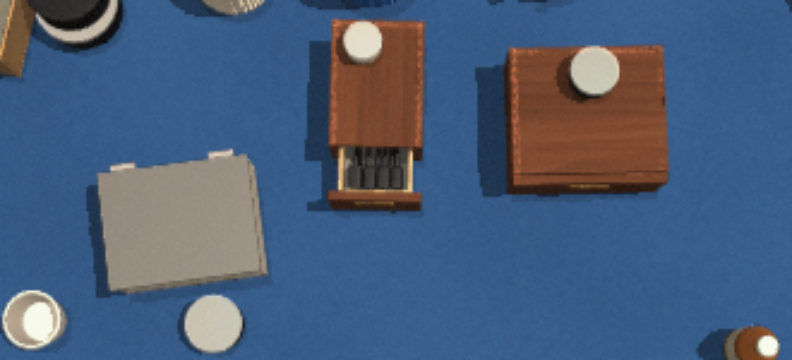

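View pics/scene4.png

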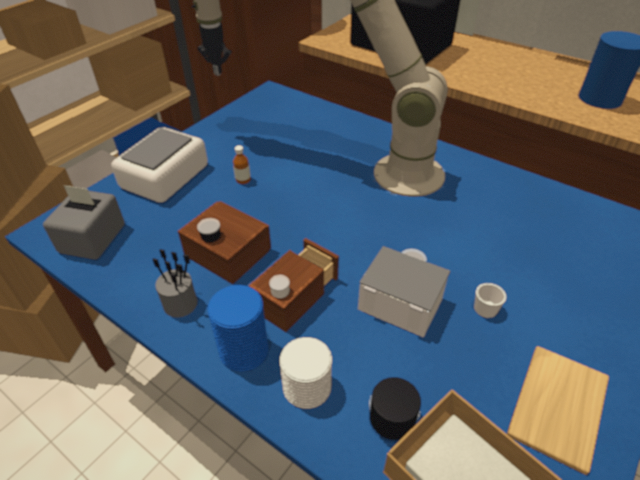

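The views show the lid flat and the wide drawer flush. Comparing with the first pictures, only the box and lid, the wide drawer and the closed gripper changed. The tubs, cup, bottle and narrow drawer did not.

```bash
python3 -c "
from station import env
env.hand_in();print(env.get_state()['time_s'])"
```

```text
the job is handed in; nothing more can be done
the job is handed in; nothing more can be done
```

I pushed the wide drawer home with the closed fingertips on its outer face. Then I folded the lid down from behind, touching only its outer face, at about 0.3 rad/s. The job was handed in at about 28 s; no verdict is reported.

- **Drawer:** it met a hard stop at tool x = 0.544 (about 15 N), where the images put its home position, and its front looks flush in both views.
- **Lid:** it met a hard stop at z = 0.108, the shut height, and lies flat in both views. The last step pressed to 28 N at the fingertips, more than the 12 N at which I meant to stop.
- **Everything else:** comparing pictures from before and after, the narrow drawer, tubs, cup and bottle had not moved, and the arm ended clear of everything.
- **Not checked:** I did not measure the final drawer opening or lid angle in millimetres or radians. They rest on the stops and the pictures. No check failed or disagreed.

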